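# Line up the dessert jars by height

### The job

Line up the four lidded dessert jars on the tray in order of height, one standing upright in the middle of each round cake card, with the tallest at the end next to the steel bowl and the shortest at the end next to the spice shaker. Do not tip any jar over on the way, leave the bowl and the shaker where they are, and let go of everything.

Things in the scene. Friction and masses are not known exactly. Their poses are not given: they have to be found in the camera images.
- jar_a: the shortest of four lidded dessert jars: an upright cylinder 46 mm in diameter and 48 mm high, lid included (straight sides, brown biscuit layer at the bottom, cream above, plain aluminium lid), standing loose on the worktop. Origin: centre of its underside; z up along its axis.
- jar_b: the second shortest of four lidded dessert jars: an upright cylinder 50 mm in diameter and 66 mm high, lid included (straight sides, brown biscuit layer at the bottom, cream above, plain aluminium lid), standing loose on the worktop. Origin: centre of its underside; z up along its axis.
- jar_c: the second tallest of four lidded dessert jars: an upright cylinder 54 mm in diameter and 84 mm high, lid included (straight sides, brown biscuit layer at the bottom, cream above, plain aluminium lid), standing loose on the worktop. Origin: centre of its underside; z up along its axis.
- jar_d: the tallest of four lidded dessert jars: an upright cylinder 58 mm in diameter and 102 mm high, lid included (straight sides, brown biscuit layer at the bottom, cream above, plain aluminium lid), standing loose on the worktop. Origin: centre of its underside; z up along its axis.
- card1: round brown cardboard cake card, 68 mm across, 4 mm thick, an end card, next to card2; four alike stand in a row, about 90 mm apart, on a cream tray (rim 12 mm high, 80 mm either side of the row). Fixed. Origin: centre of its underside, 5 mm above the worktop (a jar on it stands at 9 mm). z up; y along the row towards card1's end, x across the tray.
- card2: round brown cardboard cake card, 68 mm across, 4 mm thick, between card1 and card3; four alike stand in a row, about 90 mm apart, on a cream tray (rim 12 mm high, 80 mm either side of the row). Fixed. Origin: centre of its underside, 5 mm above the worktop (a jar on it stands at 9 mm). z up; y along the row towards card1's end, x across the tray.
- card3: round brown cardboard cake card, 68 mm across, 4 mm thick, between card2 and card4; four alike stand in a row, about 90 mm apart, on a cream tray (rim 12 mm high, 80 mm either side of the row). Fixed. Origin: centre of its underside, 5 mm above the worktop (a jar on it stands at 9 mm). z up; y along the row towards card1's end, x across the tray.
- card4: round brown cardboard cake card, 68 mm across, 4 mm thick, the other end card, next to card3; four alike stand in a row, about 90 mm apart, on a cream tray (rim 12 mm high, 80 mm either side of the row). Fixed. Origin: centre of its underside, 5 mm above the worktop (a jar on it stands at 9 mm). z up; y along the row towards card1's end, x across the tray.
- bowl: small empty round mixing bowl of plain steel, 120 mm across the rim, 65 mm high, loose, standing on the worktop just beyond one end of the tray, about 135 mm from the nearest card's centre. Origin: centre of its underside, z up. It marks the tall end of the row and stays where it is.
- shaker: dark brown spice shaker with a black cap, 42 mm in diameter, 85 mm high, loose, standing on the worktop just beyond the other end of the tray, about 135 mm from the nearest card's centre. Origin: centre of its underside, z up. It marks the short end of the row and stays where it is.
Not all that is in view belongs to the job. What is shaped like the jar_b but pink or turquoise is not meant. Leave any red look-alike of the jar_d alone.

How it is judged (in metres and radians):
At the end, for the whole second after the job is handed in: Each jar stands upright (within 0.1 rad), released and at rest, on its own card, its axis within 12 mm of the card's centre: from the card nearest the bowl to the card nearest the shaker the jars go from tallest to shortest. The bowl and the shaker are within 20 mm of where they started (((horizontal distance between bowl and card1 below 0.2 m and horizontal distance between jar_d and card1 below 0.012 m and horizontal distance between jar_c and card2 below 0.012 m and horizontal distance between jar_b and card3 below 0.012 m and horizontal distance between jar_a and card4 below 0.012 m) or (horizontal distance between bowl and card4 below 0.2 m and horizontal distance between jar_d and card4 below 0.012 m and horizontal distance between jar_c and card3 below 0.012 m and horizontal distance between jar_b and card2 below 0.012 m and horizontal distance between jar_a and card1 below 0.012 m)) and height (world z) of jar_a between 0.005 and 0.013 m and angle between each of jar_a, jar_b, jar_c, jar_d's own z axis and vertical below 0.1 rad and linear speed of each of jar_a, jar_b, jar_c, jar_d below 0.02 m/s and contact force between each of jar_a, jar_b, jar_c, jar_d and the fingers below 0.1 N and height (world z) of jar_b between 0.005 and 0.013 m and height (world z) of jar_c between 0.005 and 0.013 m and height (world z) of jar_d between 0.005 and 0.013 m and distance of each of bowl, shaker from where it was at the start of the episode below 0.02 m); the robot touches nothing.
It fails at once if a jar is tipped over (leans more than 0.7 rad) (angle between any of jar_a, jar_b, jar_c, jar_d's own z axis and vertical above 0.7 rad).
It fails at once if the bowl or the shaker is shifted by more than 20 mm (distance of any of bowl, shaker from where it was at the start of the episode above 0.02 m).
It also fails if it takes over 93 s, if anything falls off the work surface, if the arm or the gripper's body presses on something with over 40 N, if the wrist force passes 120 N, or if a joint passes its speed limit or range.

### The arm

A 7-joint arm with a two-finger parallel gripper is mounted at the origin on the work surface. World frame = base frame: x ahead of the robot, y to its left, z up, the work surface at z = 0. Lengths are in mm, angles in rad, forces in N, time in s.
With the tool pointing down it reaches from about 400 to 850 mm from the base axis. Payload 4.4 kg.
Tool frame: the origin (TCP) lies at the very end of the fingers, on their centre line; the grasp point (between the pads) lies 19 mm behind it; z points along the fingers, y is the line along which they close (so a half turn about z gives the same grasp; the last joint's range is limited). The gripper opens to 94 mm and grips with 3 to 60 N. Pads are 16 mm wide; open, the fingers measure 119 mm over their backs; the gripper's body (75 mm by 177 mm) begins 78 mm behind the grasp point.
Start: joints at [-1.362, 0.628, 0.038, 1.517, -0.027, 0.996, -0.02], TCP at [176.355, 625.633, 205.478] pointing down, gripper open.
Joint ranges: [-3.06, 3.06], [-0.37, 2.12], [-1.25, 1.32], [0.18, 2.47], [-1.1, 4.24], [0.23, 1.98], [-2.94, 2.94]. Speed limits (rad/s): [2.57, 2.57, 3.14, 3.14, 3.14, 3.14, 3.14].

### API

Orientations are given as a unit quaternion [x, y, z, w].
In Python, from workcell import status, viewer, ctrl gives the robot as it stands.
- The arm moves only by the tool arm_command, never from a script. Its argument "rows" is a list of rows, each an object of numbers: "dx", "dy", "dz": the shift along the tool's x, y, z in mm; "twist": the turn about the tool's z in degrees. In form: [{"dx": .., "dy": .., "dz": .., "twist": ..}, ...]. A call has 1 to 12 rows; each row shifts and turns the commanded pose from where the row before left it, along the tool's axes as they then stand; what a row does not reach is not made up. A row lasts 1/12 s, in which the tool goes at most 41.7 mm and 7.16 degrees, less where a joint would pass 70% of its speed; a pose out of reach is approached as far as the arm can. A call is refused whole if a number of a shift passes 41.7 or a number of a turn 7.16, either way. A call with a gripper value outside its range is refused whole. "claw" is the closure, from 0 (fully open) to 1 (shut), set as the call begins (left out, the last holds). The fingers move at their own pace and stop on an object; "grip_force" is the grip in N (left out, the last holds). Time passes only in rows, so rows that do not move let the fingers close. It gives the time, the measured TCP pose, the force, the opening and the grip force at its end, in the units of the state.
- status.get_state(): the state, without advancing time (a new reading comes with each control period).
- viewer.camera(name): name is "scene" or "top"; returns the picture (420x560x3 uint8, red, green, blue); there is no depth.
- viewer.get_calibration(name): a dict with "fx", "fy", "cx", "cy" (pixels), "k1" (the pictures are not rectified: a ray, as slopes to the right and down, at radius r is drawn at 1 + k1 r^2 times it, then the intrinsics apply), "R" (3x3) and "t" (3): a world point X has camera coordinates R X + t. Camera axes: x right, y down, z forward; pixel columns grow to the right and rows downward; lengths in mm; the calibration is good to about 2 mm. A picture is of the moment at which its call begins. get_calibration takes no time and is no camera call.
- ctrl.close_job(): hands the job in; it is judged then, once.
The state is a dict: "time": time; "qpos": joint angles; "joint_velocities": joint speeds; "joint_efforts": joint torques, N m; "position": TCP position; "ee_rot": TCP orientation; "force": force on the tool from outside, world axes, zero at the start; "torque": the same for the moment, N m; "finger_gap": finger opening in mm; "grip_force": force on a finger pad.
Only numpy, scipy, OpenCV 4.12 (cv2) and the standard library are available. Lean on these libraries where they do the work, as an engineer would, in place of code of your own. Each camera call takes 0.05 s, during which the arm holds its last target. There are 200 camera calls.

## Working session

There is one attempt and no reset: what is moved stays moved. The work goes in short steps, Python scripts to look and compute and a tool call to move; the robot and the scene stay as the last step left them, time stands still between calls to the robot, and variables do not carry over. Pictures are saved under pics/ and viewed, at most 14 in all, crops included, and the job is handed in when it is done.

Besides the shell and the picture viewer there is one more tool, called after "Request:" in YAML: its name, and indented under it one key for each argument. arm_command: Moves the arm, as the interface text tells. Its arguments: {"type":"object","properties":{"rows":{"type":"array","items":{"type":"object","properties":{"dx":{"type":"number"},"dy":{"type":"number"},"dz":{"type":"number"},"twist":{"type":"number"}}}},"claw":{"type":"number"},"grip_force":{"type":"number"}},"required":["rows"]}

```bash
mkdir -p pics; ls
python3 - <<'E'
from workcell import status, viewer
import cv2
s=status.get_state(); print(s['time'],s['position'],s['ee_rot'],s['finger_gap'])
for n in('scene','top'):
    im=viewer.camera(n); cv2.imwrite(f'pics/{n}0.png',im[:,:,::-1]); print(n,viewer.get_calibration(n))
E
```

```text
pics
0.0 [176.18713305 624.990526   204.58384937] [ 1.36984919e-01  9.90572710e-01 -9.09534182e-04 -1.07622805e-04] 94.01541786022028
scene {'fx': 437.3652146296393, 'fy': 437.3652146296393, 'cx': 277.38967620186304, 'cy': 218.4595677137413, 'k1': -0.004316655219731644, 'R': array([[-0.66560391,  0.74627914, -0.00623585],
       [ 0.5821307 ,  0.5139356 , -0.63007464],
       [-0.46700673, -0.42301022, -0.77650954]]), 't': array([ 296.92963583, -268.47146453, 1139.5179713 ])}
top {'fx': 399.91373605699334, 'fy': 399.91373605699334, 'cx': 275.2619161132549, 'cy': 208.32842448878205, 'k1': -0.09153025652010087, 'R': array([[ 0.04318049, -0.99906673, -0.0010588 ],
       [-0.97164527, -0.04174867, -0.23272841],
       [ 0.23246701,  0.0110781 , -0.97254119]]), 't': array([ 15.87582264, 496.11059798, 792.08099024])}
```

View pics/scene0.png

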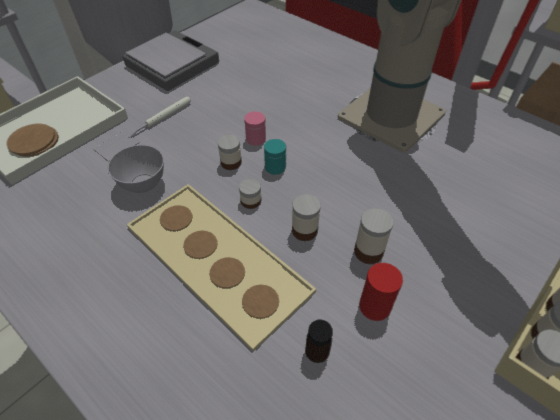

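View pics/top0.png

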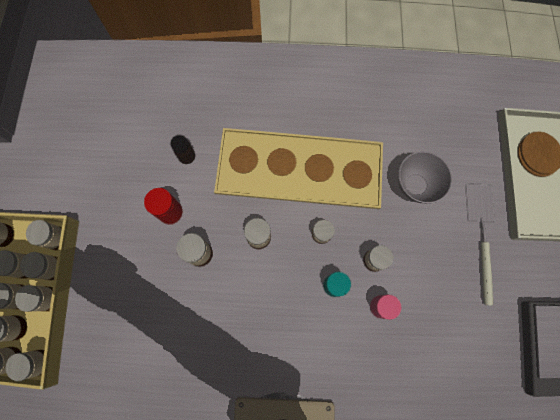

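Scene view: the loose lidded jars sit at a (250,194), b (230,152), c (306,217) and d (373,236). Lookalikes are pink (255,127), turquoise (275,157), red (380,292) and the jars in the crate (550,350). Top view: a (323,230), b (378,257), c (257,232), d (194,248). The cards run from (243,159) by the shaker to (357,174) by the bowl.

```bash
cat > h.py <<'E'
import numpy as np, cv2
from workcell import status, viewer
def undist(c,u,v):
    K=np.array([[c['fx'],0,c['cx']],[0,c['fy'],c['cy']],[0,0,1]])
    p=cv2.undistortPoints(np.array([[[u,v]]],float),K,np.array([c['k1'],0,0,0]))[0,0]
    return p
def ray(n,u,v):
    c=viewer.get_calibration(n); p=undist(c,u,v); R=np.array(c['R']); d=R.T@np.array([p[0],p[1],1]); return -R.T@np.array(c['t']), d/np.linalg.norm(d)
def plane(n,u,v,z):
    o,d=ray(n,u,v); return o+d*(z-o[2])/d[2]
def tri(ps,pt):
    A=np.zeros((3,3));b=np.zeros(3);L=[]
    for n,p in(('scene',ps),('top',pt)):
        o,d=ray(n,*p);P=np.eye(3)-np.outer(d,d);A+=P;b+=P@o;L.append((P,o))
    X=np.linalg.solve(A,b); return X,max(np.linalg.norm(P@(X-o)) for P,o in L)
def comp(mask,seed):
    n,l,st,ce=cv2.connectedComponentsWithStats(mask.astype(np.uint8))
    ys,xs=np.nonzero(l>0); i=np.argmin((xs-seed[0])**2+(ys-seed[1])**2); k=l[ys[i],xs[i]]
    return ce[k],st[k],(l==k)
E
python3 - <<'E'
from h import *
ims={n:cv2.imread(f'pics/{n}0.png') for n in('scene','top')}
for n,pts in dict(scene=[(250,188),(230,144),(306,205),(376,221),(330,250)],top=[(323,230),(378,257),(257,232),(194,248),(300,270)]).items():
    for p in pts: print(n,p,cv2.cvtColor(ims[n],cv2.COLOR_BGR2HSV)[p[1],p[0]],ims[n][p[1],p[0]])
seeds=dict(scene=[(261,301),(227,272),(200,244),(176,217)],top=[(243,159),(281,162),(319,167),(357,174)])
C=[]
cc={}
for n in seeds:
    h=cv2.cvtColor(ims[n],cv2.COLOR_BGR2HSV).astype(int)
    m=(h[...,0]<=16)&(h[...,1]>80)&(h[...,2]>50)
    cc[n]=[]
    for s in seeds[n]:
        c,st,_=comp(m,s); cc[n].append(c); print(n,c.round(1),st)
for a,b in zip(cc['scene'],cc['top']):
    X,e=tri(a,b); print('card tri',X.round(1),e.round(1),'top@9',plane('top',*b,9).round(1),'scene@9',plane('scene',*a,9).round(1))
t=cv2.resize(ims['top'][200:290,150:420],None,fx=2.9,fy=2.9,interpolation=cv2.INTER_CUBIC)
s=cv2.resize(ims['scene'][125:275,200:410],None,fx=2.2,fy=2.2,interpolation=cv2.INTER_CUBIC)
o=np.zeros((t.shape[0]+s.shape[0],max(t.shape[1],s.shape[1]),3),np.uint8);o[:t.shape[0],:t.shape[1]]=t;o[t.shape[0]:,:s.shape[1]]=s
cv2.imwrite('pics/crop.png',o);print(o.shape)
E
```

```text
scene (250, 188) [ 40   5 143] [140 143 142]
scene (230, 144) [ 45   7 138] [134 138 136]
scene (306, 205) [ 45   7 144] [140 144 142]
scene (376, 221) [ 40   5 144] [141 144 143]
scene (330, 250) [135   8 132] [132 128 130]
top (323, 230) [ 24  18 138] [128 136 138]
top (378, 257) [ 21  24 140] [127 136 140]
top (257, 232) [ 19  24 148] [134 143 148]
top (194, 248) [ 20  16 143] [134 140 143]
top (300, 270) [170  18 126] [120 117 126]
scene [259.9 301.1] [242 285  36  33 909]
scene [226.7 272.4] [210 258  34  30 793]
scene [200.  244.1] [184 231  33  27 685]
scene [175.6 217.7] [161 206  31  25 592]
top [243.  159.1] [230 146  28  27 548]
top [281.  161.5] [268 149  28  26 531]
top [318.9 167.4] [305 154  29  27 530]
top [357.3 174.1] [343 161  29  27 564]
card tri [623.  117.1   6.6] 1.3 top@9 [621.4 117.8   9. ] scene@9 [624.5 116.9   9. ]
card tri [620.6  28.2   7.1] 1.3 top@9 [619.1  29.3   9. ] scene@9 [622.   28.1   9. ]
card tri [610.  -60.    6.7] 1.0 top@9 [608.5 -59.    9. ] scene@9 [611.3 -59.5   9. ]
card tri [ 598.  -149.7    6.4] 1.1 top@9 [ 596.3 -148.3    9. ] scene@9 [ 599.5 -148.8    9. ]
(591, 783, 3)
```

View pics/crop.png

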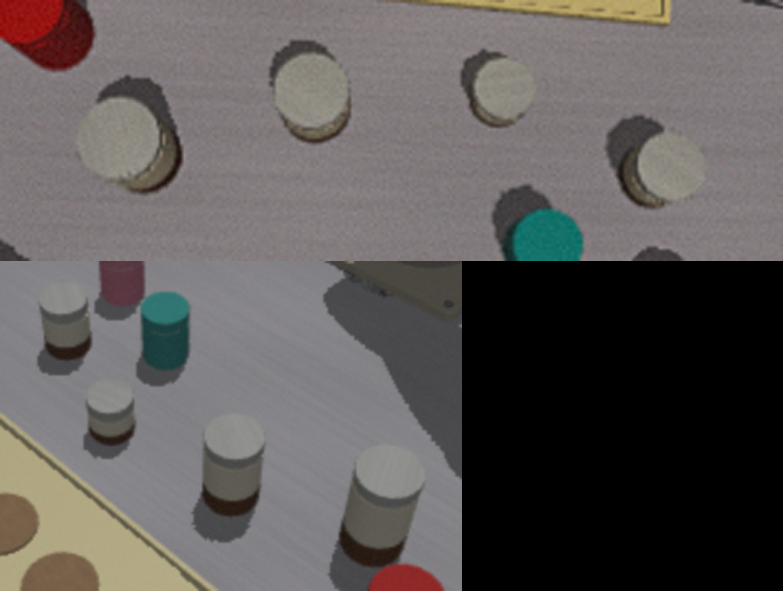

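The crop confirms four plain-lidded loose jars of rising size a, b, c and d, apart from the turquoise, pink and red ones. The lid tops are well separated from the sides.

```bash
cat >> h.py <<'E'
def lid(im,n,seed,r):
    f=cv2.GaussianBlur(im,(3,3),0).astype(int); b,g,rr=f[...,0],f[...,1],f[...,2]
    m=(g-b>=1)&(g>125)&(abs(rr-g)<12) if n=='scene' else (g-b>=2)&(g>112)&(rr-b<26)
    w=np.zeros(m.shape,bool); w[int(seed[1]-r):int(seed[1]+r),int(seed[0]-r):int(seed[0]+r)]=1
    c,st,k=comp(m&w,seed)
    cn=max(cv2.findContours(k.astype(np.uint8),0,1)[0],key=cv2.contourArea)
    e=cv2.fitEllipse(cv2.convexHull(cn)); return np.array(e[0]),c,e[1],st
E
python3 - <<'E'
from h import *
ims={n:cv2.imread(f'pics/{n}0.png') for n in('scene','top')}
S=dict(a=(250,187),b=(230,143),c=(306,205),d=(376,220)); T=dict(a=(324,230),b=(381,257),c=(258,231),d=(191,248))
for k,H,D in zip('abcd',(48,66,84,102),(46,50,54,58)):
    s=lid(ims['scene'],'scene',S[k],20); t=lid(ims['top'],'top',T[k],20)
    X,e=tri(s[0],t[0])
    print(k,np.round(s[0],1),np.round(s[2],1),s[3][:4],'|',np.round(t[0],1),np.round(t[2],1),t[3][:4],'tri',X.round(1),round(e,1),plane('top',*t[0],H).round(1),plane('scene',*s[0],H).round(1))
h=cv2.cvtColor(ims['top'],cv2.COLOR_BGR2HSV).astype(int)
for nm,m,seed,z in (('red',((h[...,0]<8)|(h[...,0]>172))&(h[...,1]>150)&(h[...,2]>130),(158,202),102),('turq',(abs(h[...,0]-88)<8)&(h[...,1]>120),(338,285),66)):
    c,st,_=comp(m,seed); print(nm,c,st,plane('top',*c,z).round())
for p in ((182,150),(425,178)): print(plane('top',*p,60).round())
E
```

```text
a [249.3 185.9] [14.2 20.2] [239 179  21  15] | [324.4 229.7] [20.9 21.4] [314 219  22  22] tri [455.7 -69.7  46.7] 0.4 [455.2 -69.2  48. ] [456.7 -69.2  48. ]
b [228.  141.4] [13.  20.4] [218 135  21  14] | [381.6 257. ] [23.1 24.5] [370 245  24  26] tri [ 400.2 -187.7   64.7] 1.0 [ 399.5 -186.5   66. ] [ 401.6 -187.5   66. ]
c [306.1 204.2] [19.4 26.6] [293 195  27  20] | [257.  230.8] [25.  26.6] [244 219  27  25] tri [441.   71.3  82.7] 0.9 [440.2  72.   84. ] [442.3  71.1  84. ]
d [376.9 220.1] [22.5 31.3] [362 209  31  23] | [189.8 247.6] [27.7 29. ] [176 234  29  29] tri [398.3 201.2 101.2] 1.5 [397.4 202.3 102. ] [399.8 200.2 102. ]
red [157.20140105 200.85989492] [144 188  27  27 571] [490. 278. 102.]
turq [337.412 284.058] [324 272  27  25 500] [341. -96.  66.]
[619. 249.  60.]
[ 577. -288.   60.]
```

Request:
arm_command:
  rows:
    - {"twist": 6.75}
    - {"twist": 6.75}
    - {"twist": 6.75}
    - {"twist": 6.75}
    - {"twist": 6.75}
    - {"twist": 6.75}
    - {"twist": 6.75}
    - {"twist": 6.75}
    - {"twist": 6.75}
    - {"twist": 6.75}
    - {"twist": 6.75}
    - {}
  claw: 0
  grip_force: 20

```text
validation failed for argument at $.ro...
```

Request:
arm_command:
  rows:
    - {"dx": -35,"dy": 18.5}
    - {"dx": -35,"dy": 18.5}
    - {"dx": -35,"dy": 18.5}
    - {"dx": -35,"dy": 18.5}
    - {"dx": -35,"dy": 18.5}
    - {"dx": -35,"dy": 18.5}
    - {"dx": -35,"dy": 18.5}
    - {"dx": -35,"dy": 18.5}
    - {"dx": -35,"dy": 18.5}
    - {"dx": -35,"dy": 18.5}
    - {"dx": -35,"dy": 18.5}
    - {"dx": -39,"dy": 18.5}

```text
validation failed for argument at $.ro...
```

Request:
arm_command:
  rows:
    - {}
    - {}

```text
validation failed for argument at $.ro...
```

Request:
arm_command:
  rows:
    - {"dx": 0,"dy": 0,"dz": 0,"twist": 6.75}
    - {"dx": 0,"dy": 0,"dz": 0,"twist": 6.75}
    - {"dx": 0,"dy": 0,"dz": 0,"twist": 6.75}
    - {"dx": 0,"dy": 0,"dz": 0,"twist": 6.75}
    - {"dx": 0,"dy": 0,"dz": 0,"twist": 6.75}
    - {"dx": 0,"dy": 0,"dz": 0,"twist": 6.75}
    - {"dx": 0,"dy": 0,"dz": 0,"twist": 6.75}
    - {"dx": 0,"dy": 0,"dz": 0,"twist": 6.75}
    - {"dx": 0,"dy": 0,"dz": 0,"twist": 6.75}
    - {"dx": 0,"dy": 0,"dz": 0,"twist": 6.75}
    - {"dx": 0,"dy": 0,"dz": 0,"twist": 6.75}
    - {"dx": 0,"dy": 0,"dz": 0,"twist": 0}
  claw: 0
  grip_force: 20

```text
time: 1.1
position: [176.1, 625.3, 204.9]
ee_rot: [0.708, 0.706, -0.0, 0.0]
force: [-0.4, -0.5, -0.2]
finger_gap: 94.2
grip_force: 0.0
```

Request:
arm_command:
  rows:
    - {"dx": -35,"dy": 18.5,"dz": 0,"twist": 0}
    - {"dx": -35,"dy": 18.5,"dz": 0,"twist": 0}
    - {"dx": -35,"dy": 18.5,"dz": 0,"twist": 0}
    - {"dx": -35,"dy": 18.5,"dz": 0,"twist": 0}
    - {"dx": -35,"dy": 18.5,"dz": 0,"twist": 0}
    - {"dx": -35,"dy": 18.5,"dz": 0,"twist": 0}
    - {"dx": -35,"dy": 18.5,"dz": 0,"twist": 0}
    - {"dx": -35,"dy": 18.5,"dz": 0,"twist": 0}
    - {"dx": -35,"dy": 18.5,"dz": 0,"twist": 0}
    - {"dx": -35,"dy": 18.5,"dz": 0,"twist": 0}
    - {"dx": -35,"dy": 18.5,"dz": 0,"twist": 0}
    - {"dx": -39,"dy": 18.5,"dz": 0,"twist": 0}

```text
time: 2.1
position: [398.3, 201.7, 205.6]
ee_rot: [0.705, 0.709, 0.0, -0.0]
force: [1.3, 0.2, -0.0]
finger_gap: 93.3
grip_force: 0.0
```

Request:
arm_command:
  rows:
    - {"dx": 0,"dy": 0,"dz": 0,"twist": 0}
    - {"dx": 0,"dy": 0,"dz": 0,"twist": 0}
    - {"dx": 0,"dy": 0,"dz": 0,"twist": 0}

```text
time: 2.35
position: [397.5, 203.5, 205.4]
ee_rot: [0.706, 0.708, 0.0, -0.0]
force: [0.1, 0.6, -0.3]
finger_gap: 93.7
grip_force: 0.0
```

Request:
arm_command:
  rows:
    - {"dx": -1.5,"dy": 0,"dz": 24,"twist": 0}
    - {"dx": 0,"dy": 0,"dz": 28,"twist": 0}
    - {"dx": 0,"dy": 0,"dz": 28,"twist": 0}
    - {"dx": 0,"dy": 0,"dz": 28,"twist": 0}
    - {"dx": 0,"dy": 0,"dz": 28,"twist": 0}
    - {"dx": 0,"dy": 0,"dz": 18,"twist": 0}
    - {"dx": 0,"dy": 0,"dz": 10,"twist": 0}
    - {"dx": 0,"dy": 0,"dz": 0,"twist": 0}
    - {"dx": 0,"dy": 0,"dz": 0,"twist": 0}

```text
time: 3.1
position: [396.7, 202.9, 41.0]
ee_rot: [0.706, 0.708, -0.001, -0.001]
force: [-0.0, 0.2, 0.4]
finger_gap: 93.9
grip_force: 0.0
```

Request:
arm_command:
  rows:
    - {"dx": 0,"dy": 0,"dz": 0,"twist": 0}
    - {"dx": 0,"dy": 0,"dz": 0,"twist": 0}
    - {"dx": 0,"dy": 0,"dz": 0,"twist": 0}
    - {"dx": 0,"dy": 0,"dz": 0,"twist": 0}
    - {"dx": 0,"dy": 0,"dz": 0,"twist": 0}
    - {"dx": 0,"dy": 0,"dz": 0,"twist": 0}
    - {"dx": 0,"dy": 0,"dz": 0,"twist": 0}
    - {"dx": 0,"dy": 0,"dz": 0,"twist": 0}
  claw: 1
  grip_force: 20

```text
time: 3.77
position: [398.4, 201.7, 41.8]
ee_rot: [0.707, 0.707, 0.001, 0.0]
force: [0.7, -0.3, 4.5]
finger_gap: 57.5
grip_force: 20.0
```

Request:
arm_command:
  rows:
    - {"dx": 0,"dy": 0,"dz": -5,"twist": 0}
    - {"dx": 0,"dy": 0,"dz": -12,"twist": 0}
    - {"dx": 0,"dy": 0,"dz": -20,"twist": 0}
    - {"dx": 0,"dy": 0,"dz": -20,"twist": 0}
    - {"dx": 0,"dy": 0,"dz": -20,"twist": 0}
    - {"dx": 0,"dy": 0,"dz": -20,"twist": 0}
    - {"dx": 0,"dy": 0,"dz": -15,"twist": 0}
    - {"dx": 0,"dy": 0,"dz": -8,"twist": 0}
    - {"dx": 0,"dy": 0,"dz": 0,"twist": 0}

```text
time: 4.52
position: [398.1, 201.9, 162.6]
ee_rot: [0.707, 0.707, 0.001, 0.0]
force: [0.8, 0.6, -2.7]
finger_gap: 57.8
grip_force: 20.0
```

Run:
```python
from h import *
s=status.get_state(); print(s['position'],s['force'],s['finger_gap'])
im=viewer.camera('scene')[:,:,::-1]; cv2.imwrite('pics/lift.png',im)
```

```text
[398.1000961  201.85408203 162.62958535] [ 0.80937016  0.57830199 -2.67853133] 57.792485022050194
```

View pics/lift.png

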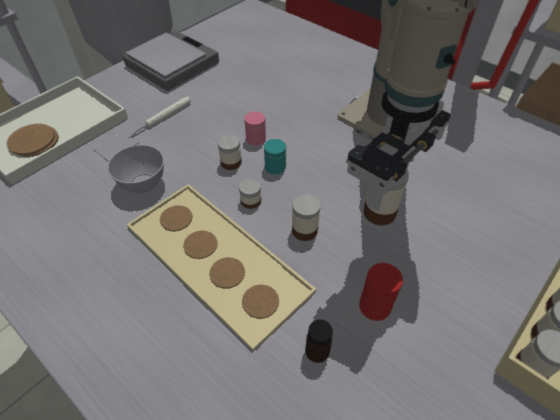

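Jar d hangs upright in the gripper at (382,195), and everything else is unmoved.

Request:
arm_command:
  rows:
    - {"dx": -7,"dy": 4,"dz": 0,"twist": 0}
    - {"dx": -14,"dy": 8,"dz": 0,"twist": 0}
    - {"dx": -21,"dy": 12,"dz": 0,"twist": 0}
    - {"dx": -21,"dy": 12,"dz": 0,"twist": 0}
    - {"dx": -21,"dy": 12,"dz": 0,"twist": 0}
    - {"dx": -21,"dy": 12,"dz": 0,"twist": 0}
    - {"dx": -21,"dy": 12,"dz": 0,"twist": 0}
    - {"dx": -21,"dy": 12,"dz": 0,"twist": 0}
    - {"dx": -21,"dy": 12,"dz": 0,"twist": 0}
    - {"dx": -21,"dy": 12,"dz": 0,"twist": 0}
    - {"dx": -21,"dy": 12,"dz": 0,"twist": 0}
    - {"dx": -21,"dy": 12,"dz": 0,"twist": 0}

```text
time: 5.57
position: [529.1, -31.4, 159.8]
ee_rot: [0.707, 0.707, -0.001, -0.001]
force: [-0.5, -0.1, -2.9]
finger_gap: 57.3
grip_force: 20.0
```

Request:
arm_command:
  rows:
    - {"dx": -21,"dy": 12,"dz": 0,"twist": 0}
    - {"dx": -21,"dy": 12,"dz": 0,"twist": 0}
    - {"dx": -21,"dy": 12,"dz": 0,"twist": 0}
    - {"dx": -21,"dy": 12,"dz": 0,"twist": 0}
    - {"dx": -14,"dy": 8,"dz": 0,"twist": 0}
    - {"dx": -14,"dy": 8,"dz": 0,"twist": 0}
    - {"dx": -7,"dy": 4,"dz": 0,"twist": 0}
    - {"dx": 0,"dy": 0,"dz": 0,"twist": 0}
    - {"dx": 0,"dy": 0,"dz": 0,"twist": 0}
    - {"dx": 0,"dy": 0,"dz": 0,"twist": 0}
    - {"dx": 0,"dy": 0,"dz": 0,"twist": 0}

```text
time: 6.48
position: [597.2, -147.0, 161.1]
ee_rot: [0.707, 0.708, 0.0, -0.001]
force: [-0.4, 0.5, -1.9]
finger_gap: 57.8
grip_force: 20.0
```

Request:
arm_command:
  rows:
    - {"dx": 1,"dy": 0,"dz": 8,"twist": 0}
    - {"dx": 0,"dy": 0,"dz": 18,"twist": 0}
    - {"dx": 0,"dy": 0,"dz": 25,"twist": 0}
    - {"dx": 0,"dy": 0,"dz": 25,"twist": 0}
    - {"dx": 0,"dy": 0,"dz": 16,"twist": 0}
    - {"dx": 0,"dy": 0,"dz": 9,"twist": 0}
    - {"dx": 0,"dy": 0,"dz": 5,"twist": 0}
    - {"dx": 0,"dy": 0,"dz": 3,"twist": 0}
    - {"dx": 0,"dy": 0,"dz": 1,"twist": 0}
    - {"dx": 0,"dy": 0,"dz": 0,"twist": 0}
    - {"dx": 0,"dy": 0,"dz": 0,"twist": 0}
    - {"dx": 0,"dy": 0,"dz": 0,"twist": 0}

```text
time: 7.48
position: [598.4, -147.6, 52.3]
ee_rot: [0.707, 0.707, 0.0, 0.001]
force: [0.4, -0.3, -2.3]
finger_gap: 57.9
grip_force: 20.0
```

Request:
arm_command:
  rows:
    - {"dx": 0,"dy": 0,"dz": 0.8,"twist": 0}
    - {"dx": 0,"dy": 0,"dz": 0,"twist": 0}
    - {"dx": 0,"dy": 0,"dz": 0,"twist": 0}

```text
time: 7.73
position: [597.9, -147.5, 50.9]
ee_rot: [0.707, 0.707, 0.0, 0.0]
force: [-0.4, 0.5, -1.8]
finger_gap: 57.9
grip_force: 20.0
```

Request:
arm_command:
  rows:
    - {"dx": 0,"dy": 0,"dz": 0.6,"twist": 0}
    - {"dx": 0,"dy": 0,"dz": 0,"twist": 0}
    - {"dx": 0,"dy": 0,"dz": 0,"twist": 0}

```text
time: 7.98
position: [597.9, -147.5, 50.9]
ee_rot: [0.707, 0.707, 0.0, 0.0]
force: [-1.8, 0.2, 5.7]
finger_gap: 58.0
grip_force: 20.0
```

Request:
arm_command:
  rows:
    - {"dx": 0,"dy": 0,"dz": 0,"twist": 0}
    - {"dx": 0,"dy": 0,"dz": 0,"twist": 0}
    - {"dx": 0,"dy": 0,"dz": 0,"twist": 0}
    - {"dx": 0,"dy": 0,"dz": 0,"twist": 0}
    - {"dx": 0,"dy": 0,"dz": 0,"twist": 0}
    - {"dx": 0,"dy": 0,"dz": 0,"twist": 0}
    - {"dx": 0,"dy": 0,"dz": -10,"twist": 0}
    - {"dx": 0,"dy": 0,"dz": -22,"twist": 0}
    - {"dx": 0,"dy": 0,"dz": -25,"twist": 0}
    - {"dx": 0,"dy": 0,"dz": -25,"twist": 0}
    - {"dx": 0,"dy": 0,"dz": -28,"twist": 0}
  claw: 0

```text
time: 8.9
position: [597.2, -147.4, 161.4]
ee_rot: [0.707, 0.707, -0.0, -0.0]
force: [0.9, -0.1, 0.0]
finger_gap: 93.9
grip_force: 0.0
```

Request:
arm_command:
  rows:
    - {"dx": 10,"dy": -7,"dz": 0,"twist": 0}
    - {"dx": 20,"dy": -14,"dz": 0,"twist": 0}
    - {"dx": 24,"dy": -17,"dz": 0,"twist": 0}
    - {"dx": 24,"dy": -17,"dz": 0,"twist": 0}
    - {"dx": 24,"dy": -17,"dz": 0,"twist": 0}
    - {"dx": 24,"dy": -17,"dz": 0,"twist": 0}
    - {"dx": 24,"dy": -17,"dz": 0,"twist": 0}
    - {"dx": 24,"dy": -17,"dz": 0,"twist": 0}
    - {"dx": 22,"dy": -17,"dz": 0,"twist": 0}
    - {"dx": 14,"dy": -12,"dz": 0,"twist": 0}
    - {"dx": 10,"dy": -5,"dz": 0,"twist": 0}
    - {"dx": 0,"dy": 0,"dz": 0,"twist": 0}

```text
time: 9.9
position: [439.4, 74.9, 160.6]
ee_rot: [0.706, 0.709, 0.0, -0.001]
force: [0.6, 0.3, 0.2]
finger_gap: 93.8
grip_force: 0.0
```

```bash
cat > chk.py <<'E'
from h import *
import sys,time
nm=sys.argv[1]
P=[]
ims={n:np.ascontiguousarray(viewer.camera(n)[:,:,::-1]) for n in('scene','top')}
s=status.get_state(); print(s['time'],s['position'].round(1))
cv2.imwrite(f'pics/{nm}.png',ims['scene']); cv2.imwrite(f'pics/{nm}t.png',ims['top'])
def proj(n,X):
    c=viewer.get_calibration(n);p=c['R']@np.array(X)+c['t'];p=p[:2]/p[2];p=p*(1+c['k1']*(p@p));return p[0]*c['fx']+c['cx'],p[1]*c['fy']+c['cy']
for a in sys.argv[2:]:
    X=list(map(float,a.split(',')))
    s,t=[lid(ims[n],n,proj(n,X),22) for n in('scene','top')]
    T,e=tri(s[0],t[0]); print('want',X,'lid tri',T.round(1),round(e,1),'top@',plane('top',*t[0],X[2]).round(1),'scene@',plane('scene',*s[0],X[2]).round(1),np.round(s[2],1),np.round(t[2],1))
E
python3 chk.py p1 598,-148.5,111 441,71,84
```

```text
10.0 [441.4  72.5 160.7]
want [598.0, -148.5, 111.0] lid tri [ 596.5 -148.7  108.5] 1.8 top@ [ 594.2 -146.7  111. ] scene@ [ 598.4 -148.5  111. ] [20.  29.6] [25.3 27.1]
want [441.0, 71.0, 84.0] lid tri [448.1  55.6  86.1] 6.9 top@ [452.3  49.9  84. ] scene@ [443.4  60.6  84. ] [13.1 20.9] [21.6 23.4]
```

Request:
arm_command:
  rows:
    - {"dx": 0,"dy": 0,"dz": 15,"twist": 0}
    - {"dx": 0,"dy": 0,"dz": 25,"twist": 0}
    - {"dx": 0,"dy": 0,"dz": 25,"twist": 0}
    - {"dx": 0,"dy": 0,"dz": 25,"twist": 0}
    - {"dx": 0,"dy": 0,"dz": 22,"twist": 0}
    - {"dx": 0,"dy": 0,"dz": 10,"twist": 0}
    - {"dx": 0,"dy": 0,"dz": 5,"twist": 0}
    - {"dx": 0,"dy": 0,"dz": 0,"twist": 0}
    - {"dx": 0,"dy": 0,"dz": 0,"twist": 0}

```text
time: 10.75
position: [441.6, 71.7, 33.4]
ee_rot: [0.708, 0.707, 0.0, 0.0]
force: [-0.4, 0.5, 0.0]
finger_gap: 93.6
grip_force: 0.0
```

Request:
arm_command:
  rows:
    - {"dx": 0,"dy": 0,"dz": 0,"twist": 0}
    - {"dx": 0,"dy": 0,"dz": 0,"twist": 0}
    - {"dx": 0,"dy": 0,"dz": 0,"twist": 0}
    - {"dx": 0,"dy": 0,"dz": 0,"twist": 0}
    - {"dx": 0,"dy": 0,"dz": 0,"twist": 0}
    - {"dx": 0,"dy": 0,"dz": 0,"twist": 0}
    - {"dx": 0,"dy": 0,"dz": 0,"twist": 0}
    - {"dx": 0,"dy": 0,"dz": 0,"twist": 0}
  claw: 1

```text
time: 11.42
position: [441.0, 72.6, 33.2]
ee_rot: [0.707, 0.707, 0.0, 0.0]
force: [0.1, -0.2, 2.1]
finger_gap: 53.4
grip_force: 20.0
```

Request:
arm_command:
  rows:
    - {"dx": 0,"dy": 0,"dz": -5,"twist": 0}
    - {"dx": 0,"dy": 0,"dz": -15,"twist": 0}
    - {"dx": 0,"dy": 0,"dz": -20,"twist": 0}
    - {"dx": 0,"dy": 0,"dz": -20,"twist": 0}
    - {"dx": 0,"dy": 0,"dz": -12,"twist": 0}
    - {"dx": 0,"dy": 0,"dz": -8,"twist": 0}
    - {"dx": 0,"dy": 0,"dz": 0,"twist": 0}
    - {"dx": 0,"dy": 0,"dz": 0,"twist": 0}

```text
time: 12.08
position: [440.6, 72.7, 113.0]
ee_rot: [0.707, 0.707, 0.0, -0.0]
force: [-0.6, -0.1, -2.8]
finger_gap: 53.9
grip_force: 20.0
```

Request:
arm_command:
  rows:
    - {"dx": -5,"dy": 7,"dz": 0,"twist": 0}
    - {"dx": -10,"dy": 13,"dz": 0,"twist": 0}
    - {"dx": -15,"dy": 19,"dz": 0,"twist": 0}
    - {"dx": -15,"dy": 19,"dz": 0,"twist": 0}
    - {"dx": -15,"dy": 19,"dz": 0,"twist": 0}
    - {"dx": -15,"dy": 19,"dz": 0,"twist": 0}
    - {"dx": -15,"dy": 19,"dz": 0,"twist": 0}
    - {"dx": -15,"dy": 19,"dz": 0,"twist": 0}
    - {"dx": -12,"dy": 17,"dz": 0,"twist": 0}
    - {"dx": -9,"dy": 11,"dz": 0,"twist": 0}
    - {"dx": -5,"dy": 7,"dz": 0,"twist": 0}
    - {"dx": 0,"dy": 0,"dz": 0,"twist": 0}

```text
time: 13.08
position: [610.6, -60.7, 111.8]
ee_rot: [0.708, 0.706, -0.001, 0.0]
force: [0.6, 0.1, -1.6]
finger_gap: 53.7
grip_force: 20.0
```

Request:
arm_command:
  rows:
    - {"dx": 0,"dy": 0,"dz": 0,"twist": 0}
    - {"dx": 0,"dy": 0,"dz": 0,"twist": 0}
    - {"dx": 0,"dy": 0,"dz": 8,"twist": 0}
    - {"dx": 0,"dy": 0,"dz": 16,"twist": 0}
    - {"dx": 0,"dy": 0,"dz": 20,"twist": 0}
    - {"dx": 0,"dy": 0,"dz": 14,"twist": 0}
    - {"dx": 0,"dy": 0,"dz": 7,"twist": 0}
    - {"dx": 0,"dy": 0,"dz": 4,"twist": 0}
    - {"dx": 0,"dy": 0,"dz": 1.5,"twist": 0}
    - {"dx": 0,"dy": 0,"dz": 0,"twist": 0}
    - {"dx": 0,"dy": 0,"dz": 0,"twist": 0}
    - {"dx": 0,"dy": 0,"dz": 0,"twist": 0}

```text
time: 14.08
position: [610.5, -58.6, 43.3]
ee_rot: [0.707, 0.707, 0.001, 0.001]
force: [0.0, -0.1, -1.9]
finger_gap: 53.5
grip_force: 20.0
```

Request:
arm_command:
  rows:
    - {"dx": 0,"dy": 0,"dz": 0.8,"twist": 0}
    - {"dx": 0,"dy": 0,"dz": 0,"twist": 0}
    - {"dx": 0,"dy": 0,"dz": 0,"twist": 0}

```text
time: 14.33
position: [610.4, -58.6, 42.3]
ee_rot: [0.707, 0.707, 0.0, 0.001]
force: [-0.0, -1.0, 1.3]
finger_gap: 53.5
grip_force: 20.0
```

Request:
arm_command:
  rows:
    - {"dx": 0,"dy": 0,"dz": 0.4,"twist": 0}
    - {"dx": 0,"dy": 0,"dz": 0,"twist": 0}
    - {"dx": 0,"dy": 0,"dz": 0,"twist": 0}

```text
time: 14.58
position: [610.5, -58.6, 42.3]
ee_rot: [0.707, 0.707, 0.001, 0.001]
force: [-0.8, 0.1, 5.8]
finger_gap: 54.1
grip_force: 20.0
```

Request:
arm_command:
  rows:
    - {"dx": 0,"dy": 0,"dz": 0,"twist": 0}
    - {"dx": 0,"dy": 0,"dz": 0,"twist": 0}
    - {"dx": 0,"dy": 0,"dz": 0,"twist": 0}
    - {"dx": 0,"dy": 0,"dz": 0,"twist": 0}
    - {"dx": 0,"dy": 0,"dz": 0,"twist": 0}
    - {"dx": 0,"dy": 0,"dz": 0,"twist": 0}
    - {"dx": 0,"dy": 0,"dz": -10,"twist": 0}
    - {"dx": 0,"dy": 0,"dz": -22,"twist": 0}
    - {"dx": 0,"dy": 0,"dz": -25,"twist": 0}
    - {"dx": 0,"dy": 0,"dz": -25,"twist": 0}
    - {"dx": 0,"dy": 0,"dz": -28,"twist": 0}
  claw: 0

```text
time: 15.5
position: [609.2, -58.5, 152.7]
ee_rot: [0.707, 0.707, -0.0, -0.0]
force: [0.8, 0.4, 0.3]
finger_gap: 94.1
grip_force: 0.0
```

Request:
arm_command:
  rows:
    - {"dx": -6,"dy": -10,"dz": 0,"twist": 0}
    - {"dx": -12,"dy": -20,"dz": 0,"twist": 0}
    - {"dx": -14,"dy": -23,"dz": 0,"twist": 0}
    - {"dx": -14,"dy": -23,"dz": 0,"twist": 0}
    - {"dx": -14,"dy": -23,"dz": 0,"twist": 0}
    - {"dx": -14,"dy": -23,"dz": 0,"twist": 0}
    - {"dx": -14,"dy": -23,"dz": 0,"twist": 0}
    - {"dx": -14,"dy": -23,"dz": 0,"twist": 0}
    - {"dx": -13,"dy": -22,"dz": 0,"twist": 0}
    - {"dx": -8,"dy": -13,"dz": 0,"twist": 0}
    - {"dx": -4,"dy": -7,"dz": 0,"twist": 0}
    - {"dx": 0,"dy": 0,"dz": 0,"twist": 0}
  claw: 0.2

```text
time: 16.5
position: [398.6, -186.4, 152.0]
ee_rot: [0.708, 0.706, 0.0, 0.0]
force: [-0.1, -0.0, 0.3]
finger_gap: 75.2
grip_force: 0.0
```

```bash
python3 chk.py p2 598,-148.5,111 610,-59,93 456,-69,48
```

```text
16.6 [ 400.9 -185.3  151.8]
want [598.0, -148.5, 111.0] lid tri [ 599.1 -150.3  109.4] 1.5 top@ [ 597.5 -148.8  111. ] scene@ [ 600.5 -150.5  111. ] [20.3 25.4] [21.7 27.9]
want [610.0, -59.0, 93.0] lid tri [609.4 -59.6  91.4] 1.5 top@ [607.8 -58.3  93. ] scene@ [610.7 -59.9  93. ] [21.  27.5] [22.3 24.3]
want [456.0, -69.0, 48.0] lid tri [455.2 -69.3  46.4] 0.9 top@ [454.3 -68.4  48. ] scene@ [456.6 -69.   48. ] [14.4 20. ] [20.6 22.6]
```

View pics/p2.png

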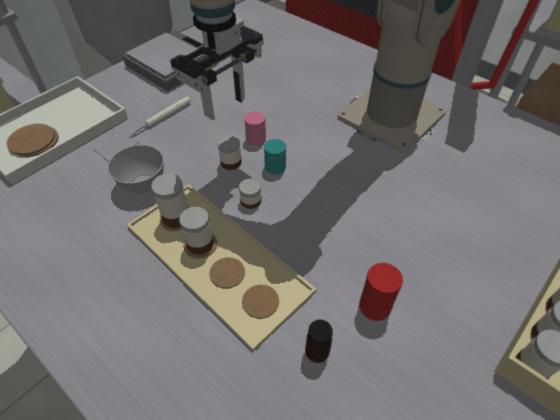

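Jars d (172,203) and c (198,232) stand upright on their cards, and the gripper is above b (230,152).

Request:
arm_command:
  rows:
    - {"dx": 0,"dy": 0,"dz": 15,"twist": 0}
    - {"dx": 0,"dy": 0,"dz": 25,"twist": 0}
    - {"dx": 0,"dy": 0,"dz": 25,"twist": 0}
    - {"dx": 0,"dy": 0,"dz": 25,"twist": 0}
    - {"dx": 0,"dy": 0,"dz": 25,"twist": 0}
    - {"dx": 0,"dy": 0,"dz": 10,"twist": 0}
    - {"dx": 0,"dy": 0,"dz": 5,"twist": 0}
    - {"dx": 0,"dy": 0,"dz": 0,"twist": 0}
    - {"dx": 0,"dy": 0,"dz": 0,"twist": 0}

```text
time: 17.35
position: [400.7, -185.3, 21.5]
ee_rot: [0.707, 0.707, 0.0, 0.0]
force: [0.8, -0.6, 0.6]
finger_gap: 75.0
grip_force: 0.0
```

Request:
arm_command:
  rows:
    - {"dx": 0,"dy": 0,"dz": 0,"twist": 0}
    - {"dx": 0,"dy": 0,"dz": 0,"twist": 0}
    - {"dx": 0,"dy": 0,"dz": 0,"twist": 0}
    - {"dx": 0,"dy": 0,"dz": 0,"twist": 0}
    - {"dx": 0,"dy": 0,"dz": 0,"twist": 0}
    - {"dx": 0,"dy": 0,"dz": 0,"twist": 0}
    - {"dx": 0,"dy": 0,"dz": 0,"twist": 0}
    - {"dx": 0,"dy": 0,"dz": 0,"twist": 0}
  claw: 1

```text
time: 18.02
position: [400.3, -185.6, 21.9]
ee_rot: [0.707, 0.707, 0.0, 0.001]
force: [0.5, -0.2, 6.1]
finger_gap: 49.7
grip_force: 20.0
```

Request:
arm_command:
  rows:
    - {"dx": 0,"dy": 0,"dz": -5,"twist": 0}
    - {"dx": 0,"dy": 0,"dz": -15,"twist": 0}
    - {"dx": 0,"dy": 0,"dz": -20,"twist": 0}
    - {"dx": 0,"dy": 0,"dz": -20,"twist": 0}
    - {"dx": 0,"dy": 0,"dz": -20,"twist": 0}
    - {"dx": 0,"dy": 0,"dz": -20,"twist": 0}
    - {"dx": 0,"dy": 0,"dz": -12,"twist": 0}
    - {"dx": 0,"dy": 0,"dz": -8,"twist": 0}
    - {"dx": 0,"dy": 0,"dz": 0,"twist": 0}
    - {"dx": 0,"dy": 0,"dz": 0,"twist": 0}

```text
time: 18.85
position: [399.6, -185.2, 141.3]
ee_rot: [0.707, 0.707, 0.0, -0.0]
force: [-0.7, -0.1, -1.4]
finger_gap: 49.5
grip_force: 20.0
```

Request:
arm_command:
  rows:
    - {"dx": 10,"dy": 10,"dz": 0,"twist": 0}
    - {"dx": 18,"dy": 18,"dz": 0,"twist": 0}
    - {"dx": 20,"dy": 20,"dz": 0,"twist": 0}
    - {"dx": 20,"dy": 20,"dz": 0,"twist": 0}
    - {"dx": 20,"dy": 20,"dz": 0,"twist": 0}
    - {"dx": 20,"dy": 20,"dz": 0,"twist": 0}
    - {"dx": 20,"dy": 20,"dz": 0,"twist": 0}
    - {"dx": 20,"dy": 20,"dz": 0,"twist": 0}
    - {"dx": 20,"dy": 20,"dz": 0,"twist": 0}
    - {"dx": 20,"dy": 20,"dz": 0,"twist": 0}
    - {"dx": 15,"dy": 18,"dz": 0,"twist": 0}
    - {"dx": 12.5,"dy": 14,"dz": 0,"twist": 0}

```text
time: 19.85
position: [620.1, 32.2, 139.3]
ee_rot: [0.706, 0.708, -0.001, -0.001]
force: [1.2, -0.3, -1.8]
finger_gap: 49.4
grip_force: 20.0
```

Request:
arm_command:
  rows:
    - {"dx": 0,"dy": 0,"dz": 0,"twist": 0}
    - {"dx": 0,"dy": 0,"dz": 0,"twist": 0}
    - {"dx": 0,"dy": 0,"dz": 10,"twist": 0}
    - {"dx": 0,"dy": 0,"dz": 22,"twist": 0}
    - {"dx": 0,"dy": 0,"dz": 22,"twist": 0}
    - {"dx": 0,"dy": 0,"dz": 22,"twist": 0}
    - {"dx": 0,"dy": 0,"dz": 18,"twist": 0}
    - {"dx": 0,"dy": 0,"dz": 10,"twist": 0}
    - {"dx": 0,"dy": 0,"dz": 5,"twist": 0}
    - {"dx": 0,"dy": 0,"dz": 1.5,"twist": 0}
    - {"dx": 0,"dy": 0,"dz": 0,"twist": 0}
    - {"dx": 0,"dy": 0,"dz": 0,"twist": 0}

```text
time: 20.85
position: [620.2, 29.4, 31.4]
ee_rot: [0.707, 0.707, 0.0, 0.0]
force: [0.0, -0.2, -1.1]
finger_gap: 50.1
grip_force: 20.0
```

Request:
arm_command:
  rows:
    - {"dx": 0,"dy": 0,"dz": 0.8,"twist": 0}
    - {"dx": 0,"dy": 0,"dz": 0,"twist": 0}
    - {"dx": 0,"dy": 0,"dz": 0,"twist": 0}

```text
time: 21.1
position: [620.4, 29.8, 30.7]
ee_rot: [0.707, 0.707, 0.0, 0.001]
force: [0.1, -0.9, 2.0]
finger_gap: 49.8
grip_force: 20.0
```

Request:
arm_command:
  rows:
    - {"dx": 0,"dy": 0,"dz": 0,"twist": 0}
    - {"dx": 0,"dy": 0,"dz": 0,"twist": 0}
    - {"dx": 0,"dy": 0,"dz": 0,"twist": 0}
    - {"dx": 0,"dy": 0,"dz": 0,"twist": 0}
    - {"dx": 0,"dy": 0,"dz": 0,"twist": 0}
    - {"dx": 0,"dy": 0,"dz": 0,"twist": 0}
    - {"dx": 0,"dy": 0,"dz": -10,"twist": 0}
    - {"dx": 0,"dy": 0,"dz": -22,"twist": 0}
    - {"dx": 0,"dy": 0,"dz": -25,"twist": 0}
    - {"dx": 0,"dy": 0,"dz": -25,"twist": 0}
    - {"dx": 0,"dy": 0,"dz": -28,"twist": 0}
  claw: 0

```text
time: 22.02
position: [619.2, 29.9, 141.4]
ee_rot: [0.707, 0.707, -0.0, -0.0]
force: [-0.3, 0.7, -0.8]
finger_gap: 93.9
grip_force: 0.0
```

Request:
arm_command:
  rows:
    - {"dx": -5,"dy": -8,"dz": 0,"twist": 0}
    - {"dx": -10,"dy": -17,"dz": 0,"twist": 0}
    - {"dx": -12,"dy": -20,"dz": 0,"twist": 0}
    - {"dx": -12,"dy": -20,"dz": 0,"twist": 0}
    - {"dx": -12,"dy": -20,"dz": 0,"twist": 0}
    - {"dx": -12,"dy": -20,"dz": 0,"twist": 0}
    - {"dx": -12,"dy": -20,"dz": 0,"twist": 0}
    - {"dx": -12,"dy": -20,"dz": 0,"twist": 0}
    - {"dx": -7,"dy": -12,"dz": 0,"twist": 0}
    - {"dx": -4,"dy": -7.5,"dz": 0,"twist": 0}
    - {"dx": 0,"dy": 0,"dz": 0,"twist": 0}
    - {"dx": 0,"dy": 0,"dz": 0,"twist": 0}
  claw: 0.2

```text
time: 23.02
position: [455.9, -67.8, 140.4]
ee_rot: [0.707, 0.707, 0.0, 0.0]
force: [-0.4, 0.8, -0.2]
finger_gap: 74.9
grip_force: 0.0
```

Request:
arm_command:
  rows:
    - {"dx": 0,"dy": 0,"dz": 15,"twist": 0}
    - {"dx": 0,"dy": 0,"dz": 25,"twist": 0}
    - {"dx": 0,"dy": 0,"dz": 25,"twist": 0}
    - {"dx": 0,"dy": 0,"dz": 25,"twist": 0}
    - {"dx": 0,"dy": 0,"dz": 20,"twist": 0}
    - {"dx": 0,"dy": 0,"dz": 10,"twist": 0}
    - {"dx": 0,"dy": 0,"dz": 5,"twist": 0}
    - {"dx": 0,"dy": 0,"dz": 0,"twist": 0}
    - {"dx": 0,"dy": 0,"dz": 0,"twist": 0}

```text
time: 23.77
position: [456.1, -67.7, 15.1]
ee_rot: [0.707, 0.707, 0.0, 0.0]
force: [-0.2, 0.2, 0.2]
finger_gap: 75.5
grip_force: 0.0
```

Request:
arm_command:
  rows:
    - {"dx": 0,"dy": 0,"dz": 2,"twist": 0}
    - {"dx": 0,"dy": 0,"dz": 0,"twist": 0}

```text
time: 23.93
position: [456.0, -67.9, 13.6]
ee_rot: [0.707, 0.707, 0.0, 0.001]
force: [-0.1, -0.7, -0.1]
finger_gap: 75.2
grip_force: 0.0
```

Request:
arm_command:
  rows:
    - {"dx": 0,"dy": 0,"dz": 0,"twist": 0}
    - {"dx": 0,"dy": 0,"dz": 0,"twist": 0}
    - {"dx": 0,"dy": 0,"dz": 0,"twist": 0}
    - {"dx": 0,"dy": 0,"dz": 0,"twist": 0}
    - {"dx": 0,"dy": 0,"dz": 0,"twist": 0}
    - {"dx": 0,"dy": 0,"dz": 0,"twist": 0}
    - {"dx": 0,"dy": 0,"dz": 0,"twist": 0}
    - {"dx": 0,"dy": 0,"dz": 0,"twist": 0}
  claw: 1

```text
time: 24.6
position: [455.5, -68.0, 13.2]
ee_rot: [0.707, 0.707, 0.0, 0.0]
force: [-0.2, 0.2, 3.7]
finger_gap: 45.7
grip_force: 20.0
```

Request:
arm_command:
  rows:
    - {"dx": 0,"dy": 0,"dz": -5,"twist": 0}
    - {"dx": 0,"dy": 0,"dz": -15,"twist": 0}
    - {"dx": 0,"dy": 0,"dz": -20,"twist": 0}
    - {"dx": 0,"dy": 0,"dz": -20,"twist": 0}
    - {"dx": 0,"dy": 0,"dz": -20,"twist": 0}
    - {"dx": 0,"dy": 0,"dz": -20,"twist": 0}
    - {"dx": 0,"dy": 0,"dz": -12,"twist": 0}
    - {"dx": 0,"dy": 0,"dz": -8,"twist": 0}
    - {"dx": 0,"dy": 0,"dz": 0,"twist": 0}
    - {"dx": 0,"dy": 0,"dz": 0,"twist": 0}

```text
time: 25.43
position: [455.0, -67.7, 133.0]
ee_rot: [0.707, 0.707, 0.0, -0.0]
force: [-1.0, -0.3, -1.0]
finger_gap: 45.4
grip_force: 20.0
```

Request:
arm_command:
  rows:
    - {"dx": 9,"dy": 8,"dz": 0,"twist": 0}
    - {"dx": 15,"dy": 14,"dz": 0,"twist": 0}
    - {"dx": 18,"dy": 16,"dz": 0,"twist": 0}
    - {"dx": 18,"dy": 16,"dz": 0,"twist": 0}
    - {"dx": 18,"dy": 16,"dz": 0,"twist": 0}
    - {"dx": 18,"dy": 16,"dz": 0,"twist": 0}
    - {"dx": 18,"dy": 16,"dz": 0,"twist": 0}
    - {"dx": 18,"dy": 16,"dz": 0,"twist": 0}
    - {"dx": 18,"dy": 16,"dz": 0,"twist": 0}
    - {"dx": 17,"dy": 15,"dz": 0,"twist": 0}
    - {"dx": 12.5,"dy": 11,"dz": 0,"twist": 0}
    - {"dx": 7,"dy": 7,"dz": 0,"twist": 0}

```text
time: 26.43
position: [622.7, 122.1, 131.1]
ee_rot: [0.706, 0.708, -0.0, -0.001]
force: [0.2, 0.2, -1.0]
finger_gap: 45.4
grip_force: 20.0
```

Request:
arm_command:
  rows:
    - {"dx": 0,"dy": 0,"dz": 0,"twist": 0}
    - {"dx": 0,"dy": 0,"dz": 0,"twist": 0}
    - {"dx": 0,"dy": 0,"dz": 10,"twist": 0}
    - {"dx": 0,"dy": 0,"dz": 22,"twist": 0}
    - {"dx": 0,"dy": 0,"dz": 22,"twist": 0}
    - {"dx": 0,"dy": 0,"dz": 22,"twist": 0}
    - {"dx": 0,"dy": 0,"dz": 18,"twist": 0}
    - {"dx": 0,"dy": 0,"dz": 10,"twist": 0}
    - {"dx": 0,"dy": 0,"dz": 5,"twist": 0}
    - {"dx": 0,"dy": 0,"dz": 1.5,"twist": 0}
    - {"dx": 0,"dy": 0,"dz": 0,"twist": 0}
    - {"dx": 0,"dy": 0,"dz": 0,"twist": 0}

```text
time: 27.43
position: [623.0, 118.2, 23.3]
ee_rot: [0.707, 0.707, 0.001, 0.001]
force: [-0.1, -0.2, -0.9]
finger_gap: 45.6
grip_force: 20.0
```

Request:
arm_command:
  rows:
    - {"dx": 0,"dy": 0,"dz": 0.8,"twist": 0}
    - {"dx": 0,"dy": 0,"dz": 0,"twist": 0}
    - {"dx": 0,"dy": 0,"dz": 0,"twist": 0}

```text
time: 27.68
position: [622.5, 118.7, 22.2]
ee_rot: [0.707, 0.707, 0.0, 0.0]
force: [0.2, -0.3, -1.1]
finger_gap: 45.8
grip_force: 20.0
```

Request:
arm_command:
  rows:
    - {"dx": 0,"dy": 0,"dz": 0.6,"twist": 0}
    - {"dx": 0,"dy": 0,"dz": 0,"twist": 0}
    - {"dx": 0,"dy": 0,"dz": 0,"twist": 0}

```text
time: 27.93
position: [622.6, 118.7, 22.1]
ee_rot: [0.707, 0.707, 0.0, 0.0]
force: [-0.8, -0.8, 6.0]
finger_gap: 45.5
grip_force: 20.0
```

Contact. Release, rise, and back off towards the base to clear the view.

Request:
arm_command:
  rows:
    - {"dx": 0,"dy": 0,"dz": 0,"twist": 0}
    - {"dx": 0,"dy": 0,"dz": 0,"twist": 0}
    - {"dx": 0,"dy": 0,"dz": 0,"twist": 0}
    - {"dx": 0,"dy": 0,"dz": 0,"twist": 0}
    - {"dx": 0,"dy": 0,"dz": 0,"twist": 0}
    - {"dx": 0,"dy": 0,"dz": 0,"twist": 0}
    - {"dx": 0,"dy": 0,"dz": -10,"twist": 0}
    - {"dx": 0,"dy": 0,"dz": -22,"twist": 0}
    - {"dx": 0,"dy": 0,"dz": -35,"twist": 0}
    - {"dx": 0,"dy": 0,"dz": -35,"twist": 0}
    - {"dx": 0,"dy": 0,"dz": -35,"twist": 0}
    - {"dx": 0,"dy": 0,"dz": -35,"twist": 0}
  claw: 0

```text
time: 28.93
position: [622.0, 118.3, 195.6]
ee_rot: [0.707, 0.707, 0.0, 0.0]
force: [0.5, 0.2, 0.1]
finger_gap: 94.4
grip_force: 0.0
```

Request:
arm_command:
  rows:
    - {"dx": 10,"dy": -10,"dz": 0,"twist": 0}
    - {"dx": 20,"dy": -20,"dz": 0,"twist": 0}
    - {"dx": 25,"dy": -20,"dz": 0,"twist": 0}
    - {"dx": 25,"dy": -20,"dz": 0,"twist": 0}
    - {"dx": 25,"dy": -20,"dz": 0,"twist": 0}
    - {"dx": 25,"dy": -20,"dz": 0,"twist": 0}
    - {"dx": 25,"dy": -20,"dz": 0,"twist": 0}
    - {"dx": 25,"dy": -20,"dz": 0,"twist": 0}
    - {"dx": 25,"dy": -20,"dz": 0,"twist": 0}
    - {"dx": 20,"dy": -20,"dz": 0,"twist": 0}
    - {"dx": 10,"dy": -10,"dz": 0,"twist": 0}
    - {"dx": 0,"dy": 0,"dz": 0,"twist": 0}

```text
time: 29.93
position: [418.7, 357.1, 193.2]
ee_rot: [0.705, 0.709, -0.0, -0.001]
force: [-0.5, 0.5, -0.6]
finger_gap: 94.4
grip_force: 0.0
```

```bash
python3 chk.py p3 598,-148.5,111 610,-59,93 620.6,28.6,75 623,117.3,57; python3 -c "
import cv2,numpy as np
cv2.imwrite('pics/fin.png',np.hstack([cv2.imread('pics/p3.png')[120:400,70:400],cv2.imread('pics/p3t.png')[80:360,130:500]]))"
```

```text
30.0333 [422.4 353.4 193.6]
want [598.0, -148.5, 111.0] lid tri [ 597.  -148.5  109.8] 1.3 top@ [ 595.6 -147.2  111. ] scene@ [ 598.1 -148.8  111. ] [20.  28.7] [24.5 26.5]
want [610.0, -59.0, 93.0] lid tri [606.1 -56.7  95.8] 1.7 top@ [608.3 -58.3  93. ] scene@ [604.1 -57.1  93. ] [31.7 51.1] [22.2 23.9]
want [620.6, 28.6, 75.0] lid tri [620.7  27.5  73.1] 2.4 top@ [618.3  29.4  75. ] scene@ [622.6  26.4  75. ] [49.6 54.4] [19.9 21.9]
want [623.0, 117.3, 57.0] lid tri [624.6 119.4  47.4] 0.5 top@ [620.5 118.7  57. ] scene@ [628.5 122.9  57. ] [47.1 81.1] [17.7 19.1]
```

View pics/fin.png

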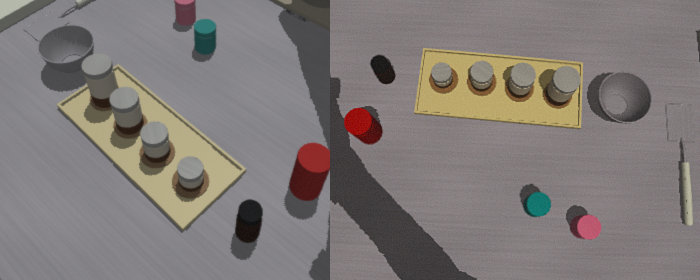

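The crops show all four jars upright on their cards: scene crop at (99,78), (126,108), (155,140) and (190,174), tallest by the bowl and shortest by the shaker. The top view puts each lid within about 3 mm of its card's centre.

```bash
python3 -c "
from workcell import ctrl; print(ctrl.close_job())"
```

```text
the job is handed in; nothing more can be done
None
```

The job is handed in at about 30 s of the 93 s allowed: all four jars stand upright and released on their cards, tallest by the bowl to shortest by the shaker, each within about 3 mm of its card's centre by the top camera; the bowl and shaker look unmoved, and no verdict came back.

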